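# Put the gem cutter's grit pots back on their own trays

### The job

The three lidded grit pots on the gem cutter's bench stand on one another's drip trays: put each pot on the tray of its own outline (round on round, square on square, six-sided on six-sided), set down gently in the middle, flat inside the rim. The bare black mat is free for parking a pot meanwhile. Keep the pots upright, and leave the bowl, the brass cup and the loupe where they are.

Things in the scene. Friction and masses are not known exactly. Their poses are not given: they have to be found in the camera images.
- pot_round: Round aluminium pot with a steel lid that stays on (one rigid piece, about 0.2 kg). Body and lid together 46 mm high; in the middle of the lid stands an upright round black knob, 24 mm across and 32 mm tall (46 to 78 mm above the pot's underside), the easiest place to grip. Origin: centre of the pot's underside; z up along the knob's axis. 64 mm in diameter.
- pot_square: Square aluminium pot with a steel lid that stays on (one rigid piece, about 0.2 kg). Body and lid together 46 mm high; in the middle of the lid stands an upright round black knob, 24 mm across and 32 mm tall (46 to 78 mm above the pot's underside), the easiest place to grip. Origin: centre of the pot's underside; z up along the knob's axis, x and y square to the sides. 58 x 58 mm.
- pot_hex: Six-sided aluminium pot with a steel lid that stays on (one rigid piece, about 0.2 kg). Body and lid together 46 mm high; in the middle of the lid stands an upright round black knob, 24 mm across and 32 mm tall (46 to 78 mm above the pot's underside), the easiest place to grip. Origin: centre of the pot's underside; z up along the knob's axis, x square to one of its flats. 60 mm across flats, 69 mm across corners.
- tray_round: Round dark wooden drip tray, 104 mm across, 96 mm inside the rim. Its round outline is seen from above around whatever stands on it. Fixed to the bench. Origin: centre of its underside, on the bench; z up. Floor top 6 mm above the bench, flat; a rim 4 mm thick runs round it, its top 10 mm above the bench.
- tray_square: Square dark wooden drip tray, 104 x 104 mm, 96 x 96 mm inside the rim, x and y square to its sides. Its square outline is seen from above around whatever stands on it. Fixed to the bench. Origin: centre of its underside, on the bench; z up. Floor top 6 mm above the bench, flat; a rim 4 mm thick runs round it, its top 10 mm above the bench.
- tray_hex: Six-sided dark wooden drip tray, 104 mm across flats, 96 mm across flats inside the rim, x square to one of its flats. Its six-sided outline is seen from above around whatever stands on it. Fixed to the bench. Origin: centre of its underside, on the bench; z up. Floor top 6 mm above the bench, flat; a rim 4 mm thick runs round it, its top 10 mm above the bench.
- mat: Bare black rubber mat without a rim, 130 mm (its x) by 90 mm (its y), 4 mm thick, fixed to the bench, empty at the start: the free spot. Origin: centre of its underside, on the bench.
- bowl: White ceramic bowl, 100 mm across the rim, 40 mm high, loose; to be left alone. Origin: centre of its underside.
- dop_cup: Small tapered brass cup standing upside down, 48 mm across the foot, 28 mm at the top, 34 mm high, loose; to be left alone. Origin: centre of its underside.
- loupe: Small steel folding loupe lying flat, 63 mm long, 28 mm wide, 12 mm high, loose; to be left alone. Origin: under the centre of its round lens, the handle towards its -x.
There are look-alikes about, which are no part of the job. Leave any orange or purple look-alike of the pot_square alone.

How it is judged:
At the end, for the whole second after the job is handed in: Each pot stands on the tray of its own outline: pot centre within 15 mm of the tray's centre, flat on the tray's floor inside the rim (underside 3 to 8.5 mm above the tray's underside, the floor being at 6 mm), upright within 0.06 rad, let go and at rest (below 0.02 m/s) (horizontal distance between pot_round and tray_round below 0.015 m and z of pot_round in the frame of tray_round between 0.003 and 0.0085 m and angle between each of pot_round, pot_square, pot_hex's own z axis and vertical below 0.06 rad and linear speed of each of pot_round, pot_square, pot_hex below 0.02 m/s and horizontal distance between pot_square and tray_square below 0.015 m and z of pot_square in the frame of tray_square between 0.003 and 0.0085 m and horizontal distance between pot_hex and tray_hex below 0.015 m and z of pot_hex in the frame of tray_hex between 0.003 and 0.0085 m); the robot touches nothing.
It fails at once if a pot is tipped more than 0.5 rad from upright (angle between any of pot_round, pot_square, pot_hex's own z axis and vertical above 0.5 rad).
It fails at once if a pot is dropped (falls at more than 0.7 m/s while the fingers do not hold it: a drop of about 25 mm) ((linear speed of pot_round above 0.7 m/s and contact force between the fingers and pot_round below 0.5 N) or (linear speed of pot_square above 0.7 m/s and contact force between the fingers and pot_square below 0.5 N) or (linear speed of pot_hex above 0.7 m/s and contact force between the fingers and pot_hex below 0.5 N)).
It fails at once if the bowl, the brass cup or the loupe is moved more than 20 mm (distance of any of bowl, dop_cup, loupe from where it was at the start of the episode above 0.02 m).
It also fails if it takes over 131 s, if anything falls off the work surface, if the arm or the gripper's body presses on something with over 40 N, if the wrist force passes 120 N, or if a joint passes its speed limit or range.

### The arm

A 6-joint arm with a two-finger parallel gripper is mounted at the origin on the work surface. World frame = base frame: x ahead of the robot, y to its left, z up, the work surface at z = 0. Lengths are in m, angles in rad, forces in N, time in s.
With the tool pointing down it reaches from about 0.375 to 0.925 m from the base axis. Payload 5.7 kg.
Tool frame: the origin (TCP) lies midway between the tips of the shut fingers; the grasp point (between the pads) lies 19 mm behind it (env.grasp_offset is the distance from the TCP to the grasp point, in m); z points along the fingers, y is the direction in which the jaws open and shut (so a half turn about z gives the same grasp; the last joint's range is limited). The gripper opens to 88 mm and grips with 3 to 60 N. Pads are 20 mm wide; open, the fingers measure 115 mm over their backs; the gripper's body (75 mm by 178 mm) begins 61 mm behind the grasp point.
Start: joints at [1.123, 0.359, 1.51, -0, 1.272, -0.115], TCP at [0.196, 0.567, 0.223] pointing down, gripper open.
Joint ranges: [-2.97, 2.97], [-1.01, 2.36], [0.21, 2.38], [-0.96, 4.11], [0.2, 2.71], [-2.98, 2.98]. Speed limits (rad/s): [2.39, 2.39, 3.14, 3.14, 3.14, 3.14].

### API

Orientations are given as a rotation vector (axis times angle).
In Python, from workcell import env gives the robot as it stands. The module is installed in compiled form; this text tells all that it offers.
- The arm moves only by the tool play_rows, never from a script. Its arguments are lists of equal length, an entry for each row: "dp": the shift along the tool's x, y, z in mm, a list of three; "angular": the turn, a rotation vector about the tool's x, y, z in rad, a list of three; "claw": the opening, from -1 (shut) to 1 (fully open), so that 0 is half open. A call has 1 to 8 rows; each row is the pose to reach, as a shift and turn from the pose measured when the call began, along the tool's axes at that moment; what a row does not reach only later rows make up. A row lasts 1/10 s, in which the tool goes at most 50 mm and 8.59 degrees, less where a joint would pass 70% of its speed; a pose out of reach is approached as far as the arm can. A call with a gripper value outside its range is refused whole. The fingers move at their own pace and stop on an object; "newtons" is the grip in N (left out, the last holds). Time passes only in rows, so rows that repeat a pose let the fingers close. It gives the time, the measured TCP pose, the force and the opening at its end, in the units of the state.
- env.observe(): the state, without advancing time (a new reading comes with each control period).
- env.snapshot(name): name is "side" or "top" or "wrist"; returns a dict with "image" (480x640x3 uint8, red, green, blue), "fovy" (degrees; the focal length in pixels is half the picture's height over the tangent of half this angle, whatever the lens; pixels are square), "cx", "cy" (the principal point, pixels), "T" (4x4, takes a point from camera to world coordinates); the wrist camera has in their place "mount" (4x4, takes a point from camera to tool coordinates, whose origin is the TCP and whose axes are the flange's). Camera axes: x right, y down, z forward; pixel columns grow to the right and rows downward; lengths in m; the calibration is good to about 2 mm. A picture is of the moment at which its call begins: read the wrist's pose just before it. There is no depth.
- env.hand_in(): hands the job in, once; it reports no verdict.
Trained networks look in the newest picture that a camera, given by its name, has taken for a name from the list of things; names that differ only in an ending like _2 or _b are one class to them, and where a whole thing is asked for, a point or a joint stands for the part that bears it (a point fixed in the world has none). Each returns a list of dicts, best first, with "p" (0 to 1); they miss things now and then, are a little off and sometimes report something else, mostly with a low value. They report only what shows in the picture. A call takes as long as a camera call. They do not tell look-alikes from the thing itself.
- env.spot_in(camera, name): "rect" ([left, top, width, height] in pixels, round what is visible of it).
- env.silhouettes(camera, name): "region" (480x640 bool, what is visible of it) and "rect" ([left, top, width, height] in pixels, round what is visible of it).
The state is a dict: "t": time; "q": joint angles; "joint_vel": joint speeds; "joint_torque": joint torques, N m; "position": TCP position; "orientation": TCP orientation; "force": force on the tool from outside, world axes, zero at the start; "ft_torque": the same for the moment, N m; "grip_width": finger opening in m.
Only numpy, scipy, OpenCV 4.12 (cv2) and the standard library are available. Lean on these libraries where they do the work, as an engineer would, in place of code of your own. Each camera call takes 0.05 s, during which the arm holds its last target.

## Working session

There is one attempt and no reset: what is moved stays moved. The work goes in short steps, Python scripts to look and compute and a tool call to move; the robot and the scene stay as the last step left them, time stands still between calls to the robot, and variables do not carry over. Pictures are saved under pics/ and viewed, and the job is handed in when it is done.

Besides the shell and the picture viewer there is one more tool, called after ">>>" by a JSON object that holds its "api" and its "payload", one argument or row to a line. play_rows: Moves the arm, as the interface text tells. Its arguments: {"type":"object","properties":{"dp":{"type":"array","items":{"type":"array","items":{"type":"number"}}},"angular":{"type":"array","items":{"type":"array","items":{"type":"number"}}},"claw":{"type":"array","items":{"type":"number"}},"newtons":{"type":"number"}},"required":["dp","angular","claw"]}

```bash
mkdir -p pics
python3 - <<'E'
from workcell import env
import cv2,numpy as np
s=env.observe();print(s['t'],s['position'],s['orientation'],s['grip_width'])
for n in ('top','side'):
    d=env.snapshot(n);cv2.imwrite(f'pics/{n}0.png',d['image'][:,:,::-1]);print(n,d['fovy'],d['cx'],d['cy'],np.round(d['T'],4).tolist())
    for k in 'pot_round pot_square pot_hex tray_round tray_square tray_hex mat bowl dop_cup loupe'.split():
        print(k,[(np.round(r['rect']).tolist(),round(r['p'],2)) for r in env.spot_in(n,k)][:5])
E
```

```text
0.0 [0.19571193 0.56645143 0.22179926] [-5.20280041e-01 -3.09765587e+00  2.78392135e-03] 0.08765870692308171
top 51.5834930809313 313.9315759855474 246.39242642582659 [[-0.0254, -0.9962, 0.0832, 0.3782], [-0.9997, 0.0253, -0.0018, 0.0689], [-0.0003, -0.0832, -0.9965, 1.3362], [0.0, 0.0, 0.0, 1.0]]
pot_round [([264.0, 185.0, 25.0, 22.0], 0.77)]
pot_square [([193.0, 298.0, 30.0, 30.0], 0.96), ([130.0, 195.0, 33.0, 28.0], 0.85), ([190.0, 246.0, 33.0, 31.0], 0.8), ([138.0, 256.0, 37.0, 30.0], 0.65), ([143.0, 299.0, 35.0, 28.0], 0.61)]
pot_hex [([317.0, 258.0, 25.0, 18.0], 0.7)]
tray_round [([312.0, 246.0, 39.0, 42.0], 0.94)]
tray_square [([190.0, 240.0, 40.0, 46.0], 0.34)]
tray_hex [([191.0, 240.0, 40.0, 46.0], 0.56)]
mat []
bowl [([455.0, 241.0, 36.0, 40.0], 0.63), ([190.0, 246.0, 31.0, 30.0], 0.32)]
dop_cup [([320.0, 192.0, 15.0, 20.0], 0.74)]
loupe [([392.0, 263.0, 21.0, 14.0], 0.57)]
side 57.81376402319242 323.06633011815154 241.34795254072532 [[0.9985, -0.0452, 0.0299, 0.43], [-0.0496, -0.5386, 0.8411, -0.7696], [-0.0219, -0.8413, -0.5401, 0.6125], [0.0, 0.0, 0.0, 1.0]]
pot_round [([371.0, 212.0, 27.0, 35.0], 0.97), ([297.0, 207.0, 38.0, 18.0], 0.31)]
pot_square [([299.0, 166.0, 25.0, 28.0], 0.94), ([350.0, 162.0, 20.0, 30.0], 0.93), ([263.0, 173.0, 25.0, 24.0], 0.92), ([302.0, 184.0, 30.0, 31.0], 0.78), ([257.0, 187.0, 29.0, 34.0], 0.66)]
pot_hex [([300.0, 247.0, 26.0, 41.0], 0.94)]
tray_round []
tray_square [([363.0, 231.0, 43.0, 24.0], 0.62)]
tray_hex [([298.0, 207.0, 41.0, 16.0], 0.86)]
mat [([365.0, 303.0, 79.0, 46.0], 0.8)]
bowl [([295.0, 381.0, 66.0, 59.0], 0.59), ([297.0, 328.0, 22.0, 28.0], 0.16)]
dop_cup [([381.0, 259.0, 22.0, 20.0], 0.71)]
loupe [([299.0, 324.0, 21.0, 32.0], 0.57)]
```

Run:
```python
import cv2
a=cv2.imread('pics/top0.png')[150:350,110:510];cv2.imwrite('pics/top0c.png',cv2.resize(a,None,fx=2,fy=2,interpolation=2))
a=cv2.imread('pics/side0.png')[140:450,230:470];cv2.imwrite('pics/side0c.png',cv2.resize(a,None,fx=1.9,fy=1.9,interpolation=2))
```

```text
(no output)
```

View pics/top0.png

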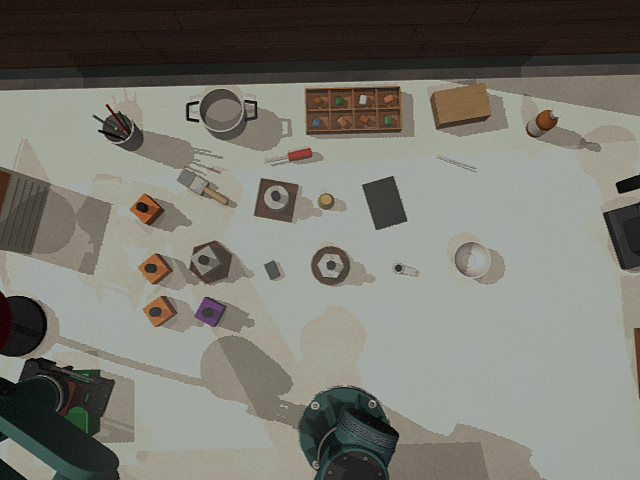

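View pics/top0c.png

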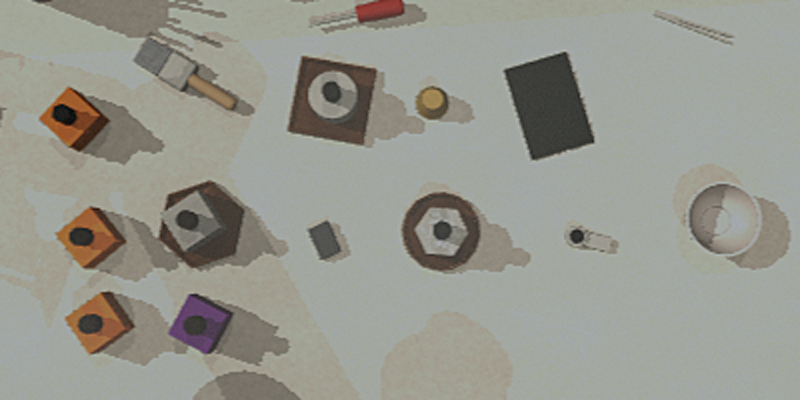

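View pics/side0c.png

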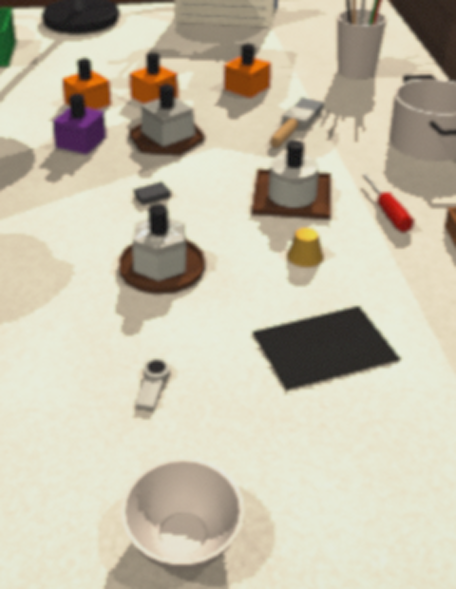

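Top view: the round pot (knob 276,196) stands on the square tray, the hex pot (331,265) on the round tray, and the grey square pot (203,260) on the hex tray. The orange pots (147,209), (155,268), (160,311) and the purple one (210,312) are look-alikes. The mat is at (385,203). The plan is round→mat, square→square tray, hex→hex tray, round→round tray.

```bash
cat > h.py <<'E'
import numpy as np,cv2
from workcell import env
from scipy.spatial.transform import Rotation as R
def cam(d,s=None):
    T=np.array(d['T']) if 'T' in d else None
    if T is None:
        P=np.eye(4);P[:3,:3]=R.from_rotvec(s['orientation']).as_matrix();P[:3,3]=s['position'];T=P@np.array(d['mount'])
    return T,240/np.tan(np.radians(d['fovy'])/2)
def ray(d,T,f,u,v,z):
    r=T[:3,:3]@np.array([(u-d['cx'])/f,(v-d['cy'])/f,1]);return T[:3,3]+r*(z-T[2,3])/r[2]
def shift(target,s=None):
    s=s or env.observe();M=R.from_rotvec(s['orientation']).as_matrix()
    return M.T@(np.array(target)-s['position'])*1000
E
python3 - <<'E'
from h import *
d=env.snapshot('top');T,f=cam(d);im=d['image']
for n,u,v,z in [('round',276,196,.084),('hex',330.5,265,.084),('square',203.5,260,.084),('mat',385,203,.004)]: print(n,ray(d,T,f,u,v,z).round(4))
e=env.snapshot('side');T2,f2=cam(e)
for n,u,v in [('round',385,216),('hex',313,250),('square',318,187)]: print(n,ray(e,T2,f2,u,v,.084).round(4))
hsv=cv2.cvtColor(im,cv2.COLOR_RGB2HSV)
for p in [(260,190),(316,265),(222,272),(276,196),(240,100)]: print(p,hsv[p[1],p[0]])
mask=((hsv[...,0]<15)&(hsv[...,1]>60)&(hsv[...,2]<120)).astype(np.uint8)
for n,(u,v) in dict(sq=(276,200),ro=(331,265),hx=(210,262)).items():
    m=np.zeros_like(mask);m[v-28:v+28,u-28:u+28]=mask[v-28:v+28,u-28:u+28]
    k,l,st,_=cv2.connectedComponentsWithStats(m);m=(l==1+st[1:,4].argmax())
    ys,xs=np.nonzero(m);h=cv2.convexHull(np.stack([xs,ys],1));c,r=cv2.minEnclosingCircle(h);mm=cv2.moments(h)
    print(n,m.sum(),c,r,ray(d,T,f,*c,.01).round(4),ray(d,T,f,mm['m10']/mm['m00'],mm['m01']/mm['m00'],.01).round(4),cv2.minAreaRect(h))
w=env.snapshot('wrist');cv2.imwrite('pics/w0.png',w['image'][:,:,::-1]);print(np.array(w['mount']).round(4).tolist(),w['fovy'],w['cx'],w['cy'],env.observe()['t'])
E
```

```text
round [0.6141 0.1601 0.084 ]
hex [0.4345 0.026  0.084 ]
square [0.4553 0.3462 0.084 ]
mat [ 0.6025 -0.1292  0.004 ]
round [0.617 0.156 0.084]
hex [0.4356 0.0203 0.084 ]
square [0.4591 0.3357 0.084 ]
(260, 190) [15 54 66]
(316, 265) [ 8 87 85]
(222, 272) [16 50 66]
(276, 196) [42 20 63]
(240, 100) [ 38  19 150]
sq 640 (275.8910217285156, 199.57603454589844) 26.215892791748047 [0.6183 0.166  0.01  ] [0.6183 0.1662 0.01  ] ((275.7886657714844, 199.46038818359375), (37.840579986572266, 37.96343994140625), 10.619654655456543)
ro 369 (330.05999755859375, 265.3800048828125) 19.544618606567383 [0.4369 0.0247 0.01  ] [0.4376 0.0257 0.01  ] ((328.8716125488281, 264.979736328125), (35.61145782470703, 38.470767974853516), 8.972627639770508)
hx 143 (203.5, 270.0) 16.007909774780273 [0.4331 0.3628 0.01  ] [0.425 0.37  0.01 ] ((200.6510009765625, 273.59869384765625), (32.01520538330078, 9.343212127685547), 38.36748504638672)
[[0.0006, -0.9699, -0.2433, 0.0666], [1.0, 0.0003, 0.0016, -0.0008], [-0.0015, -0.2433, 0.9699, -0.1618], [0.0, 0.0, 0.0, 1.0]] 66.35780196033667 317.3485700844105 242.75245200540954 1.25
```

View pics/w0.png

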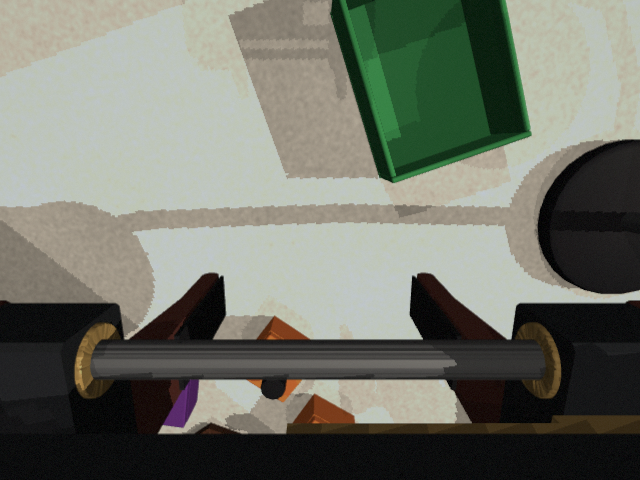

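Run:
```python
from h import *
s=env.observe();print(shift([.615,.158,.222],s).round(1)); print(R.from_rotvec(s['orientation']).as_matrix().round(3).tolist())
```

```text
[-529.6 -249.7    0.6]
[[-0.945, 0.327, -0.0], [0.327, 0.945, -0.0], [0.0, -0.0, -1.0]]
```

>>> {"api": "play_rows", "payload": {
  "dp": [
    [-45,-21,0],
    [-90,-42,0],
    [-135,-63,0],
    [-180,-84,0],
    [-225,-105,0],
    [-270,-126,0],
    [-315,-148,0],
    [-360,-170,0]
  ],
  "angular": [
    [0,0,0],
    [0,0,0],
    [0,0,0],
    [0,0,0],
    [0,0,0],
    [0,0,0],
    [0,0,0],
    [0,0,0]
  ],
  "claw": [1,1,1,1,1,1,1,1]
}}

```text
t: 2.05
position: [0.4819, 0.2873, 0.2228]
orientation: [0.52, 3.098, 0.0]
force: [0.3, 1.4, -0.4]
grip_width: 0.0879
```

Run:
```python
from h import *
s=env.observe();print(s['position'],s['t'],shift([.615,.158,.222],s).round(1))
```

```text
[0.48187777 0.28729253 0.22283698] 2.05 [-168.1  -78.7    0.9]
```

>>> {"api": "play_rows", "payload": {
  "dp": [
    [-45,-21,0],
    [-90,-42,0],
    [-130,-60,1],
    [-155,-72,1],
    [-168,-79,1],
    [-168,-79,1],
    [-168,-79,1]
  ],
  "angular": [
    [0,0,0],
    [0,0,0],
    [0,0,0],
    [0,0,0],
    [0,0,0],
    [0,0,0],
    [0,0,0]
  ],
  "claw": [1,1,1,1,1,1,1]
}}

```text
t: 2.75
position: [0.6138, 0.1585, 0.2217]
orientation: [-0.52, -3.097, -0.001]
force: [-0.4, -0.5, 0.2]
grip_width: 0.0878
```

```bash
cat > look.py <<'E'
from h import *
import sys
pot,tray,fn=sys.argv[1:4]
s=env.observe();d=env.snapshot('wrist');T,f=cam(d,s)
cv2.imwrite(f'pics/{fn}.png',d['image'][:,:,::-1]);print(s['t'],s['position'].round(4),s['force'].round(1),s['grip_width'])
for n,z in ((pot,.084),(tray,.01)):
    if n=='-':continue
    for r in env.silhouettes('wrist',n)[:3]:
        g=r['region'].astype(np.uint8);c=cv2.findContours(g,0,2)[0]
        if not c: continue
        c=np.vstack(c);h=cv2.convexHull(c);mm=cv2.moments(h);u,v=mm['m10']/mm['m00'],mm['m01']/mm['m00']
        print(n,round(r['p'],2),np.round(r['rect']),(round(u),round(v)),'z10:',ray(d,T,f,u,v,.01).round(4))
im=d['image'];g=im.max(2)
# knob: dark compact
m=(g<int(sys.argv[4]) if len(sys.argv)>4 else g<70).astype(np.uint8);k,l,st,ce=cv2.connectedComponentsWithStats(m)
for i in range(1,k):
    if 300<st[i,4]<6000: print('dark',st[i],ce[i].round(1),'z84:',ray(d,T,f,*ce[i],.084).round(4),'z68',ray(d,T,f,*ce[i],.068).round(4))
E
python3 look.py pot_round tray_square w1
```

```text
2.75 [0.6138 0.1585 0.2217] [-0.4 -0.5  0.2] 0.08783917991109226
pot_round 0.57 [287. 191.  71.  72.] (323, 226) z10: [0.6236 0.1608 0.01  ]
tray_square 0.65 [265. 160. 117. 112.] (326, 217) z10: [0.6162 0.1668 0.01  ]
dark [ 247    0   55   54 1713] [273.9  23.4] z84: [0.4549 0.1794 0.084 ] z68 [0.4497 0.1794 0.068 ]
dark [ 397    0  116   60 3542] [442.4  22.5] z84: [0.4944 0.2963 0.084 ] z68 [0.4914 0.3025 0.068 ]
dark [  73   34  101  109 1612] [137. 100.] z84: [0.47   0.0617 0.084 ] z68 [0.4657 0.0554 0.068 ]
dark [  58   56   52   38 1419] [83.  74.9] z84: [0.4406 0.031  0.084 ] z68 [0.4347 0.0231 0.068 ]
dark [287 167  90 103 908] [355.  231.8] z84: [0.623  0.1883 0.084 ] z68 [0.6269 0.1888 0.068 ]
dark [ 271  188   41   63 1137] [285.6 212. ] z84: [0.5885 0.1393 0.084 ] z68 [0.5905 0.1372 0.068 ]
dark [309 218  28  32 701] [322.6 233.4] z84: [0.6155 0.1623 0.084 ] z68 [0.6189 0.1614 0.068 ]
```

View pics/w1.png

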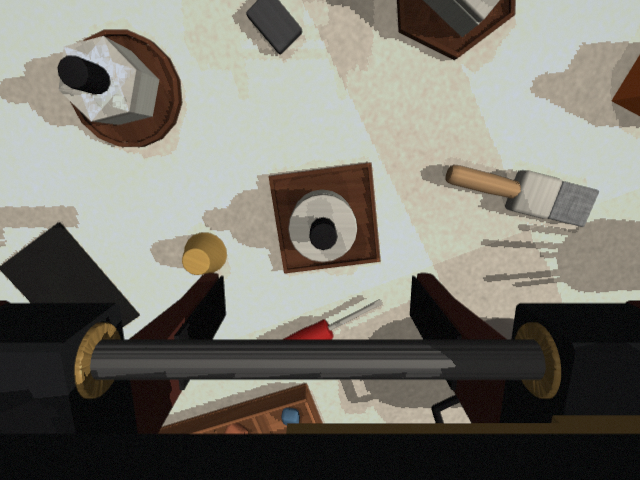

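The wrist view confirms the round pot, with its knob at (323,233), on the square tray centred at (326,217). I go down to grip the knob.

Run:
```python
from h import *
print(shift([.6155,.1615,.057]).round(1))
```

```text
[ -1.    2.8 165. ]
```

>>> {"api": "play_rows", "payload": {
  "dp": [
    [-1,3,40],
    [-1,3,80],
    [-1,3,110],
    [-1,3,135],
    [-1,3,152],
    [-1,3,165],
    [-1,3,165],
    [-1,3,165]
  ],
  "angular": [
    [0,0,0],
    [0,0,0],
    [0,0,0],
    [0,0,0],
    [0,0,0],
    [0,0,0],
    [0,0,0],
    [0,0,0]
  ],
  "claw": [1,1,1,1,1,1,1,1]
}}

```text
t: 3.7
position: [0.6156, 0.1623, 0.0575]
orientation: [0.517, 3.099, 0.001]
force: [-1.2, 0.1, -0.2]
grip_width: 0.0878
```

>>> {"api": "play_rows", "payload": {
  "dp": [
    [0,0,0],
    [0,0,0],
    [0,0,0],
    [0,0,0],
    [0,0,0],
    [0,0,0],
    [0,0,0],
    [0,0,0]
  ],
  "angular": [
    [0,0,0],
    [0,0,0],
    [0,0,0],
    [0,0,0],
    [0,0,0],
    [0,0,0],
    [0,0,0],
    [0,0,0]
  ],
  "claw": [0,-0.3,-0.6,-1,-1,-1,-1,-1],
  "newtons": 25
}}

```text
t: 4.5
position: [0.6156, 0.1622, 0.0575]
orientation: [0.517, 3.099, 0.001]
force: [1.1, -0.5, 0.3]
grip_width: 0.0274
```

>>> {"api": "play_rows", "payload": {
  "dp": [
    [0,0,0],
    [0,0,0],
    [0,0,0],
    [0,0,0]
  ],
  "angular": [
    [0,0,0],
    [0,0,0],
    [0,0,0],
    [0,0,0]
  ],
  "claw": [-1,-1,-1,-1]
}}

```text
t: 4.9
position: [0.6156, 0.1623, 0.0575]
orientation: [0.517, 3.099, 0.001]
force: [0.6, 1.7, -1.0]
grip_width: 0.0235
```

>>> {"api": "play_rows", "payload": {
  "dp": [
    [0,0,-10],
    [0,0,-25],
    [0,0,-45],
    [0,0,-70],
    [0,0,-70]
  ],
  "angular": [
    [0,0,0],
    [0,0,0],
    [0,0,0],
    [0,0,0],
    [0,0,0]
  ],
  "claw": [-1,-1,-1,-1,-1]
}}

```text
t: 5.4
position: [0.6186, 0.1627, 0.1321]
orientation: [0.515, 3.091, 0.005]
force: [0.3, 0.4, -1.3]
grip_width: 0.0239
```

Run:
```python
from h import *
s=env.observe();print(s['position'],s['grip_width'],s['force'])
d=env.snapshot('wrist');cv2.imwrite('pics/w2.png',d['image'][:,:,::-1])
d=env.snapshot('side');cv2.imwrite('pics/s2.png',cv2.resize(d['image'][120:440,220:470,::-1],None,fx=1.8,fy=1.8))
d=env.snapshot('top');T,f=cam(d)
g=(d['image'].max(2)<75)[170:240,350:420].astype(np.uint8)
k,l,st,ce=cv2.connectedComponentsWithStats(g);i=1+st[1:,4].argmax();u,v=ce[i]+[350,170];print(st[i],u,v,ray(d,T,f,u,v,.004))
```

```text
[0.61863958 0.16271634 0.13210721] 0.0239160494915565 [ 0.2967633   0.44415287 -1.34301666]
[ 13   6  44  54 832] 386.3918269230769 206.32091346153845 [ 0.59328923 -0.13258662  0.004     ]
```

View pics/s2.png

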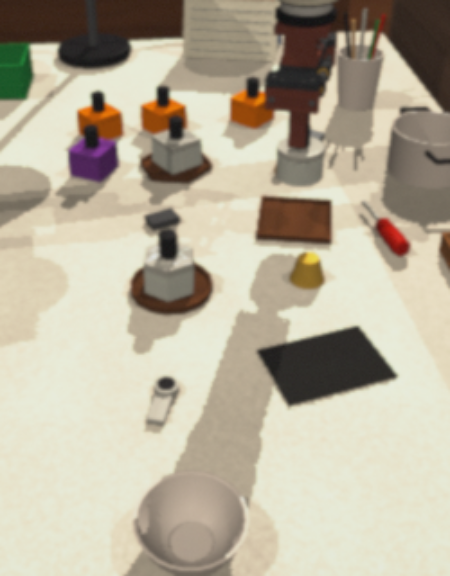

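Round pot is lifted (36 px-wide lid, hanging upright in the side view). Now to the mat.

Run:
```python
from h import *
print(shift([.6025,-.129,.132]).round(1))
```

```text
[ -82.5 -279.6   -4.9]
```

>>> {"api": "play_rows", "payload": {
  "dp": [
    [-10,-35,0],
    [-22,-75,-2],
    [-35,-115,-2],
    [-47,-155,-3],
    [-59,-195,-4],
    [-71,-235,-4],
    [-79,-265,-5],
    [-82,-280,-5]
  ],
  "angular": [
    [0,0,0],
    [0,0,0],
    [0,0,0],
    [0,0,0],
    [0,0,0],
    [0,0,0],
    [0,0,0],
    [0,0,0]
  ],
  "claw": [-1,-1,-1,-1,-1,-1,-1,-1]
}}

```text
t: 6.35
position: [0.601, -0.1319, 0.1308]
orientation: [-0.52, -3.096, -0.001]
force: [1.0, -0.5, -2.1]
grip_width: 0.0232
```

```bash
cat > to.py <<'E'
from h import *
import sys
s=env.observe();p=[float(a) for a in sys.argv[1:4]]
M=R.from_rotvec(s['orientation']).as_matrix();G=R.from_rotvec([0.52,3.098,0]).as_matrix()
# desired: same yaw, z straight down
x=G[:,0].copy();x[2]=0;x/=np.linalg.norm(x);z=np.array([0,0,-1.]);D=np.stack([x,np.cross(z,x),z],1)
print(s['t'],s['position'].round(4),s['force'].round(1),s['grip_width'],'dp',shift(p,s).round(1),'ang',R.from_matrix(M.T@D).as_rotvec().round(3))
E
python3 to.py .6025 -.129 .056; python3 look.py - mat w3
```

```text
6.35 [ 0.601  -0.1319  0.1308] [ 1.  -0.5 -2.1] 0.02317410838929706 dp [-0.7  3.2 74.8] ang [ 0.    -0.002 -0.   ]
6.35 [ 0.601  -0.1319  0.1308] [ 1.  -0.5 -2.1] 0.02317410838929706
mat 0.64 [236. 139. 174. 152.] (321, 219) z10: [ 0.5878 -0.1245  0.01  ]
dark [184   0  29  31 701] [198.4  14.3] z84: [ 0.4546 -0.1457  0.084 ] z68 [ 0.4483 -0.1484  0.068 ]
dark [397   0  97  26 453] [433.8  16.6] z84: [ 0.4946 -0.033   0.084 ] z68 [ 0.4912 -0.027   0.068 ]
dark [ 620   68   20  142 1505] [629.5 137.9] z84: [0.5871 0.0533 0.084 ] z68 [0.5909 0.0659 0.068 ]
```

View pics/w3.png

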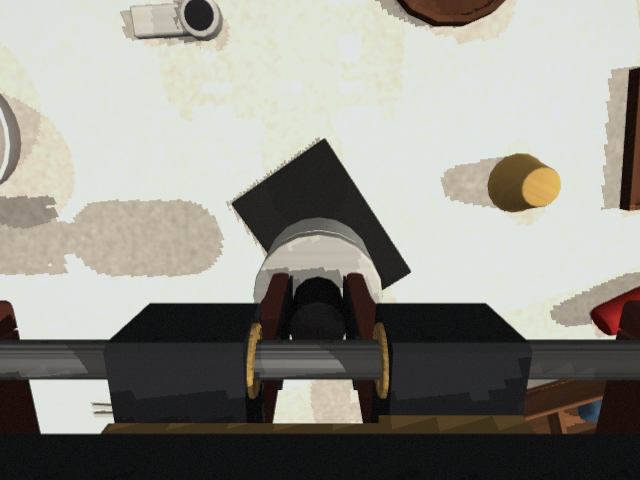

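```bash
python3 - <<'E'
from h import *
s=env.observe();d=env.snapshot('wrist');T,f=cam(d,s)
for p in [(323,139),(232,203),(410,273),(321,238)]: print(ray(d,T,f,*p,.004).round(4))
E
python3 to.py .603 -.129 .0563
```

```text
[ 0.531  -0.1023  0.004 ]
[ 0.5536 -0.1859  0.004 ]
[ 0.6557 -0.0687  0.004 ]
[ 0.6034 -0.1287  0.004 ]
6.5 [ 0.6012 -0.1291  0.1312] [ 0.4 -0.4 -1.2] 0.02332247169998234 dp [-1.9  0.6 74.9] ang [ 0.001 -0.002  0.   ]
```

>>> {"api": "play_rows", "payload": {
  "dp": [
    [-2,1,25],
    [-2,1,45],
    [-2,1,60],
    [-2,1,68],
    [-2,1,72],
    [-2,1,75],
    [-2,1,75],
    [-2,1,75]
  ],
  "angular": [
    [0,0,0],
    [0,0,0],
    [0,0,0],
    [0,0,0],
    [0,0,0],
    [0,0,0],
    [0,0,0],
    [0,0,0]
  ],
  "claw": [-1,-1,-1,-1,-1,-1,-1,-1]
}}

```text
t: 7.3
position: [0.6037, -0.1287, 0.0567]
orientation: [-0.519, -3.098, -0.002]
force: [0.6, -0.6, -2.1]
grip_width: 0.0239
```

```bash
python3 to.py .603 -.129 .0555
```

```text
7.3 [ 0.6037 -0.1287  0.0567] [ 0.6 -0.6 -2.1] 0.023912085215294376 dp [ 0.6 -0.6  1.2] ang [ 0.001 -0.001  0.   ]
```

Go 1 mm lower, open, and rise.

>>> {"api": "play_rows", "payload": {
  "dp": [
    [0,0,1],
    [0,0,1.2],
    [0,0,1.2],
    [0,0,1.2],
    [0,0,1.2],
    [0,0,1.2],
    [0,0,1.2],
    [0,0,1.2]
  ],
  "angular": [
    [0,0,0],
    [0,0,0],
    [0,0,0],
    [0,0,0],
    [0,0,0],
    [0,0,0],
    [0,0,0],
    [0,0,0]
  ],
  "claw": [-1,-1,-1,0.5,0.5,0.5,0.5,0.5]
}}

```text
t: 8.1
position: [0.6038, -0.1287, 0.0556]
orientation: [-0.519, -3.098, -0.002]
force: [0.2, -0.0, -0.2]
grip_width: 0.0601
```

>>> {"api": "play_rows", "payload": {
  "dp": [
    [0,0,0],
    [0,0,-25],
    [0,0,-65],
    [0,0,-110],
    [0,0,-150],
    [0,0,-165],
    [0,0,-165],
    [0,0,-165]
  ],
  "angular": [
    [0,0,0],
    [0,0,0],
    [0,0,0],
    [0,0,0],
    [0,0,0],
    [0,0,0],
    [0,0,0],
    [0,0,0]
  ],
  "claw": [0.5,0.5,0.5,0.5,0.5,0.7,0.7,0.7]
}}

```text
t: 8.9
position: [0.6035, -0.1288, 0.2201]
orientation: [-0.519, -3.097, -0.003]
force: [0.2, 0.8, -0.0]
grip_width: 0.0744
```

```bash
python3 look.py pot_round mat w4 60;python3 to.py .457 .341 .222
python3 - <<'E'
from h import *
for n in ('top','side'):
    d=env.snapshot(n);T,f=cam(d);cv2.imwrite(f'pics/{n}4.png',d['image'][:,:,::-1])
    for k in ('tray_square','tray_round','tray_hex','pot_square','pot_round','pot_hex'):
        for r in env.silhouettes(n,k)[:2]:
            ys,xs=np.nonzero(r['region'])
            if len(xs)<9: continue
            h=cv2.convexHull(np.stack([xs,ys],1).astype(np.int32));mm=cv2.moments(h);u,v=mm['m10']/mm['m00'],mm['m01']/mm['m00']
            print(n,k,round(r['p'],2),np.round(r['rect']),ray(d,T,f,u,v,.008).round(4))
E
```

```text
8.9 [ 0.6035 -0.1288  0.2201] [ 0.2  0.8 -0. ] 0.07444441475736675
pot_round 0.6 [285. 192.  69.  70.] (318, 225) z10: [ 0.611  -0.1307  0.01  ]
mat 0.81 [251. 142. 132. 149.] (317, 214) z10: [ 0.5995 -0.1275  0.01  ]
dark [ 359    0   86   55 1673] [387.9  17.8] z84: [ 0.4684 -0.0283  0.084 ] z68 [ 0.4645 -0.024   0.068 ]
dark [420   0  52  48 330] [453.8  22.3] z84: [0.4868 0.0163 0.084 ] z68 [0.4839 0.023  0.068 ]
dark [214  36  22  23 380] [224.5  47.2] z84: [ 0.4479 -0.1479  0.084 ] z68 [ 0.4429 -0.15    0.068 ]
dark [548  87   8 108 662] [551.3 140. ] z84: [0.5923 0.0688 0.084 ] z68 [0.5951 0.0783 0.068 ]
dark [304 217  28  33 696] [317.6 233.2] z84: [ 0.6032 -0.1286  0.084 ] z68 [ 0.6066 -0.1297  0.068 ]
9.05 [ 0.6027 -0.1286  0.2186] [-0.6  0.1 -0.2] 0.07462413797103773 dp [290.8 396.4  -1.6] ang [ 0.001 -0.004  0.   ]
top tray_square 0.85 [256. 178.  46.  41.] [0.6187 0.1677 0.008 ]
top tray_round 0.97 [310. 246.  42.  42.] [0.437  0.0253 0.008 ]
top tray_hex 0.79 [188. 239.  40.  45.] [0.4555 0.3467 0.008 ]
top pot_square 0.9 [142. 299.  34.  26.] [0.3275 0.4818 0.008 ]
top pot_square 0.89 [195. 296.  32.  32.] [0.3231 0.3478 0.008 ]
top pot_round 0.62 [373. 190.  13.  15.] [ 0.6151 -0.1075  0.008 ]
top pot_hex 0.6 [314. 256.  28.  23.] [0.4367 0.0242 0.008 ]
side tray_square 0.92 [365. 228.  41.  28.] [0.6174 0.1554 0.008 ]
side tray_round 0.8 [295. 267.  46.  28.] [0.4382 0.0093 0.008 ]
side tray_hex 0.61 [299. 207.  39.  18.] [0.4541 0.3205 0.008 ]
side pot_square 0.96 [257. 189.  32.  36.] [0.321  0.3754 0.008 ]
side pot_square 0.89 [305. 186.  28.  29.] [0.4601 0.3967 0.008 ]
side pot_round 0.87 [388. 290.  33.  42.] [ 0.6137 -0.1082  0.008 ]
side pot_round 0.62 [378. 262.  24.  17.] [0.6135 0.0319 0.008 ]
side pot_hex 0.77 [302. 246.  24.  40.] [0.436  0.0587 0.008 ]
```

View pics/w4.png

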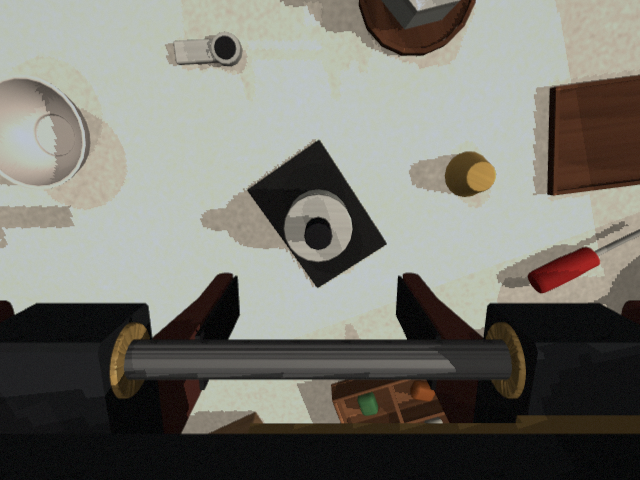

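Round pot is parked in the middle of the mat (knob 318,233). Next, the square pot on the hex tray.

>>> {"api": "play_rows", "payload": {
  "dp": [
    [24,32,0],
    [53,72,0],
    [82,112,0],
    [111,152,0],
    [140,192,0],
    [169,232,0],
    [198,272,0],
    [227,310,-2]
  ],
  "angular": [
    [0,0,0],
    [0,0,0],
    [0,0,0],
    [0,0,0],
    [0,0,0],
    [0,0,0],
    [0,0,0],
    [0,0,0]
  ],
  "claw": [1,1,1,1,1,1,1,1]
}}

```text
t: 10.55
position: [0.4895, 0.24, 0.2234]
orientation: [-0.519, -3.098, -0.003]
force: [0.6, 0.2, 0.4]
grip_width: 0.0878
```

```bash
python3 to.py .457 .341 .222
```

```text
10.55 [0.4895 0.24   0.2234] [0.6 0.2 0.4] 0.0877743764757248 dp [63.7 84.9  1.6] ang [ 0.002 -0.     0.001]
```

>>> {"api": "play_rows", "payload": {
  "dp": [
    [25,34,1],
    [48,64,1],
    [60,80,1],
    [64,85,1],
    [64,85,1],
    [64,85,1]
  ],
  "angular": [
    [0,0,0],
    [0,0,0],
    [0,0,0],
    [0,0,0],
    [0,0,0],
    [0,0,0]
  ],
  "claw": [1,1,1,1,1,1]
}}

```text
t: 11.15
position: [0.457, 0.3403, 0.2226]
orientation: [-0.52, -3.098, -0.002]
force: [-0.3, 0.1, 0.3]
grip_width: 0.0881
```

```bash
python3 look.py pot_square tray_hex w5 60
```

```text
11.15 [0.457  0.3403 0.2226] [-0.3  0.1  0.3] 0.08805577793064574
pot_square 0.85 [467. 253.  98.  75.] (512, 291) z10: [0.603  0.5143 0.01  ]
pot_square 0.69 [411. 110. 101.  84.] (459, 152) z10: [0.441  0.4947 0.01  ]
pot_square 0.67 [367.   0. 102.  90.] (416, 38) z10: [0.3279 0.4809 0.01  ]
tray_hex 0.84 [271. 152.  98. 115.] (321, 212) z10: [0.4532 0.3456 0.01  ]
dark [ 408    0   39   43 1201] [427.   20.1] z84: [0.3324 0.4681 0.084 ] z68 [0.3291 0.4737 0.068 ]
dark [249  55  34  38 946] [265.6  73.6] z84: [0.3278 0.3433 0.084 ] z68 [0.3242 0.3423 0.068 ]
dark [454 140  41  29 950] [474.1 153.9] z84: [0.437 0.479 0.084] z68 [0.4393 0.4853 0.068 ]
dark [ 268  168   62   97 2245] [290.2 209.3] z84: [0.4311 0.3254 0.084 ] z68 [0.4331 0.3235 0.068 ]
dark [315 211  27  32 695] [327.6 226.4] z84: [0.4547 0.3499 0.084 ] z68 [0.458  0.3493 0.068 ]
```

View pics/w5.png

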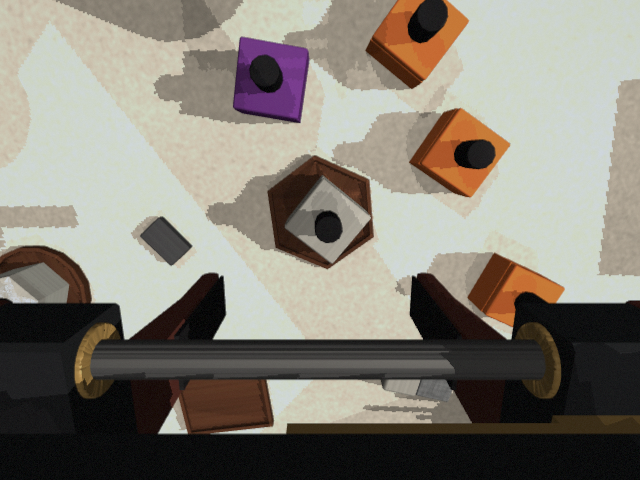

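```bash
python3 - <<'E'
import cv2
a=cv2.imread('pics/w5.png')[100:300,210:530];cv2.imwrite('pics/w5c.png',cv2.resize(a,None,fx=2.4,fy=2.4))
E
python3 to.py .4545 .350 .057
```

```text
11.3 [0.4572 0.34   0.2226] [-0.5 -0.2 -0. ] 0.08789719272986533 dp [  5.8   8.3 165.6] ang [ 0.001 -0.    -0.001]
```

View pics/w5c.png

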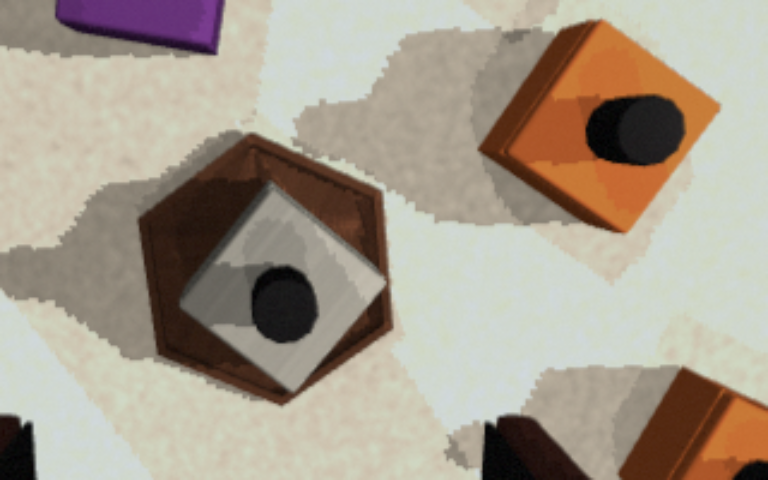

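Candidates in the wrist view are grey metal at (327,226), purple at (270,78) and orange at (459,152), (417,40) and (512,290). The grey aluminium one on the hex tray fits the description, and the crop confirms it.

>>> {"api": "play_rows", "payload": {
  "dp": [
    [3,4,40],
    [5,7,80],
    [6,8,112],
    [6,8,136],
    [6,8,152],
    [6,8,165],
    [6,8,165],
    [6,8,165]
  ],
  "angular": [
    [0,0,0],
    [0,0,0],
    [0,0,0],
    [0,0,0],
    [0,0,0],
    [0,0,0],
    [0,0,0],
    [0,0,0]
  ],
  "claw": [1,1,1,0.6,0.4,0.4,0.4,0.4]
}}

```text
t: 12.1
position: [0.4547, 0.3496, 0.058]
orientation: [0.523, 3.098, 0.003]
force: [0.1, 0.7, 0.6]
grip_width: 0.0615
```

>>> {"api": "play_rows", "payload": {
  "dp": [
    [0,0,0],
    [0,0,0],
    [0,0,0],
    [0,0,0],
    [0,0,0],
    [0,0,0],
    [0,0,0],
    [0,0,0]
  ],
  "angular": [
    [0,0,0],
    [0,0,0],
    [0,0,0],
    [0,0,0],
    [0,0,0],
    [0,0,0],
    [0,0,0],
    [0,0,0]
  ],
  "claw": [0,-0.3,-0.6,-1,-1,-1,-1,-1],
  "newtons": 25
}}

```text
t: 12.9
position: [0.4551, 0.35, 0.0582]
orientation: [0.523, 3.097, 0.004]
force: [0.2, 2.1, 0.3]
grip_width: 0.0233
```

>>> {"api": "play_rows", "payload": {
  "dp": [
    [0,0,0],
    [0,0,-10],
    [0,0,-25],
    [0,0,-45],
    [0,0,-70],
    [0,0,-75],
    [0,0,-75]
  ],
  "angular": [
    [0,0,0],
    [0,0,0],
    [0,0,0],
    [0,0,0],
    [0,0,0],
    [0,0,0],
    [0,0,0]
  ],
  "claw": [-1,-1,-1,-1,-1,-1,-1]
}}

```text
t: 13.6
position: [0.4553, 0.3499, 0.1339]
orientation: [0.522, 3.096, 0.005]
force: [0.0, 0.6, -2.2]
grip_width: 0.0237
```

```bash
python3 to.py .617 .1665 .132
python3 - <<'E'
from h import *
d=env.snapshot('side');cv2.imwrite('pics/s6.png',cv2.resize(d['image'][120:340,220:470,::-1],None,fx=2,fy=2))
E
```

```text
13.6 [0.4553 0.3499 0.1339] [ 0.   0.6 -2.2] 0.023668195384593315 dp [-212.9 -120.2    1.8] ang [ 0.004  0.001 -0.002]
```

View pics/s6.png

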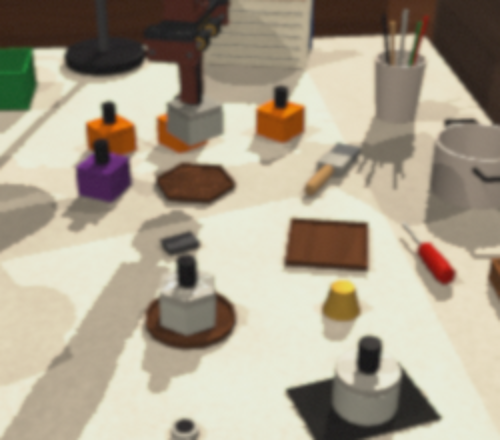

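Square pot is lifted (side view around (195,118)), and the hex tray is empty. Carrying it to the square tray.

>>> {"api": "play_rows", "payload": {
  "dp": [
    [-25,-14,0],
    [-60,-34,0],
    [-95,-54,0],
    [-130,-74,1],
    [-165,-94,1],
    [-192,-108,2],
    [-208,-117,2],
    [-213,-120,2]
  ],
  "angular": [
    [0,0,0],
    [0,0,0],
    [0,0,0],
    [0,0,0],
    [0,0,0],
    [0,0,0],
    [0,0,0],
    [0,0,0]
  ],
  "claw": [-1,-1,-1,-1,-1,-1,-1,-1]
}}

```text
t: 14.45
position: [0.6167, 0.1648, 0.1293]
orientation: [-0.525, -3.096, -0.002]
force: [-1.1, 1.1, -2.7]
grip_width: 0.0235
```

```bash
python3 look.py - tray_square w7; python3 to.py .617 .1665 .0588
```

```text
14.45 [0.6167 0.1648 0.1293] [-1.1  1.1 -2.7] 0.02351331395260722
tray_square 0.72 [242. 165. 145.  97.] (319, 217) z10: [0.6009 0.1714 0.01  ]
dark [438   0  59  27 402] [468.6  12.1] z84: [0.5148 0.2805 0.084 ] z68 [0.5118 0.2878 0.068 ]
dark [ 73   5  54 140 692] [111.9  89.8] z84: [0.4886 0.0944 0.084 ] z68 [0.4836 0.0874 0.068 ]
dark [  0  33  13  38 329] [ 4.5 52.4] z84: [0.4544 0.0505 0.084 ] z68 [0.4467 0.0401 0.068 ]
dark [367 172  16  86 488] [374.9 215.1] z84: [0.5982 0.2056 0.084 ] z68 [0.6016 0.2072 0.068 ]
14.55 [0.6157 0.1662 0.1298] [-1.3  0.8 -3.4] 0.023522467977404822 dp [-1.2  0.6 71. ] ang [ 0.002 -0.002 -0.003]
```

View pics/w7.png

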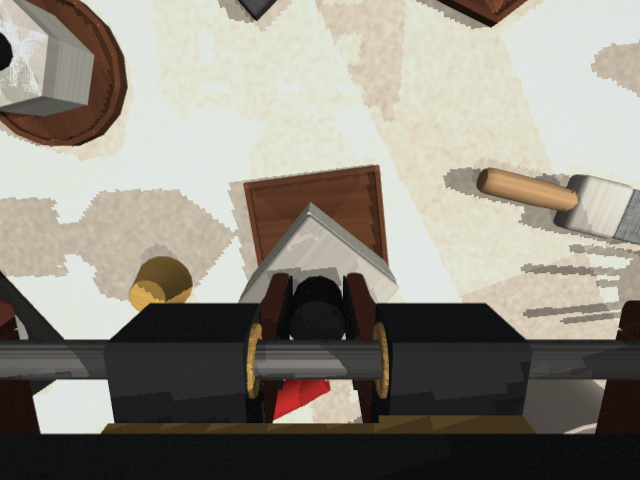

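>>> {"api": "play_rows", "payload": {
  "dp": [
    [-1,1,22],
    [-1,1,42],
    [-1,1,56],
    [-1,1,64],
    [-1,1,68],
    [-1,1,71],
    [-1,1,71],
    [-1,1,71]
  ],
  "angular": [
    [0,0,0],
    [0,0,0],
    [0,0,0],
    [0,0,0],
    [0,0,0],
    [0,0,0],
    [0,0,0],
    [0,0,0]
  ],
  "claw": [-1,-1,-1,-1,-1,-1,-1,-1]
}}

```text
t: 15.35
position: [0.6174, 0.1671, 0.0594]
orientation: [-0.524, -3.097, -0.003]
force: [0.1, 0.3, -2.6]
grip_width: 0.0234
```

```bash
python3 to.py .617 .1665 .0582
```

```text
15.35 [0.6174 0.1671 0.0594] [ 0.1  0.3 -2.6] 0.023440995923939275 dp [ 0.2 -0.7  1.2] ang [ 0.002 -0.001 -0.003]
```

>>> {"api": "play_rows", "payload": {
  "dp": [
    [0,0,1],
    [0,0,1.3],
    [0,0,1.3],
    [0,0,1.3],
    [0,0,1.3],
    [0,0,1.3],
    [0,0,1.3],
    [0,0,1.3]
  ],
  "angular": [
    [0,0,0],
    [0,0,0],
    [0,0,0],
    [0,0,0],
    [0,0,0],
    [0,0,0],
    [0,0,0],
    [0,0,0]
  ],
  "claw": [-1,-1,-1,0.5,0.5,0.5,0.5,0.5]
}}

```text
t: 16.15
position: [0.6175, 0.1671, 0.0582]
orientation: [-0.524, -3.097, -0.004]
force: [-0.1, 0.1, 0.0]
grip_width: 0.06
```

>>> {"api": "play_rows", "payload": {
  "dp": [
    [0,0,0],
    [0,0,-25],
    [0,0,-65],
    [0,0,-110],
    [0,0,-150],
    [0,0,-165],
    [0,0,-165],
    [0,0,-165]
  ],
  "angular": [
    [0,0,0],
    [0,0,0],
    [0,0,0],
    [0,0,0],
    [0,0,0],
    [0,0,0],
    [0,0,0],
    [0,0,0]
  ],
  "claw": [0.5,0.5,0.5,0.5,0.5,1,1,1]
}}

```text
t: 16.95
position: [0.6171, 0.1666, 0.2227]
orientation: [-0.524, -3.097, -0.003]
force: [-0.2, -0.5, -0.1]
grip_width: 0.0857
```

```bash
python3 look.py - tray_square w8 60;python3 to.py .435 .025 .222
```

```text
16.95 [0.6171 0.1666 0.2227] [-0.2 -0.5 -0.1] 0.08567999464410823
tray_square 0.95 [258. 159. 113. 115.] (317, 217) z10: [0.6164 0.1668 0.01  ]
dark [387   0  60  59 314] [411.   37.5] z84: [0.5    0.2808 0.084 ] z68 [0.4971 0.2857 0.068 ]
dark [  46   57   53   37 1428] [72.  75.2] z84: [0.4408 0.0315 0.084 ] z68 [0.4348 0.0232 0.068 ]
dark [ 261  179   51   79 1580] [281.9 205.7] z84: [0.5859 0.1465 0.084 ] z68 [0.5876 0.1444 0.068 ]
dark [330 184  38  79 456] [358.3 229.7] z84: [0.6258 0.1998 0.084 ] z68 [0.6297 0.2004 0.068 ]
dark [305 217  27  32 695] [317.8 232.8] z84: [0.6172 0.1669 0.084 ] z68 [0.6205 0.1658 0.068 ]
17.05 [0.6162 0.1665 0.2213] [-0.7 -0.  -0.4] 0.08756482509700741 dp [ 124.6 -193.3   -0.4] ang [ 0.001 -0.004 -0.003]
```

View pics/w8.png

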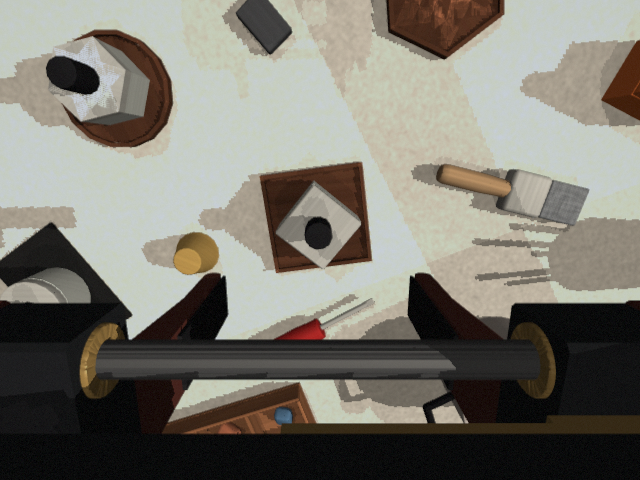

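Square pot is centred on its tray (knob 318,233 inside the square outline, about 1 mm off). Next, the hex pot.

>>> {"api": "play_rows", "payload": {
  "dp": [
    [18,-28,0],
    [40,-62,0],
    [62,-96,0],
    [84,-130,0],
    [104,-161,0],
    [117,-182,0],
    [124,-193,0],
    [124,-193,0]
  ],
  "angular": [
    [0,0,0],
    [0,0,0],
    [0,0,0],
    [0,0,0],
    [0,0,0],
    [0,0,0],
    [0,0,0],
    [0,0,0]
  ],
  "claw": [1,1,1,1,1,1,1,1]
}}

```text
t: 17.85
position: [0.4341, 0.0246, 0.2207]
orientation: [-0.525, -3.092, -0.002]
force: [0.2, -0.6, 0.6]
grip_width: 0.0879
```

```bash
python3 look.py pot_hex tray_round w9 60;python3 to.py .435 .025 .057
```

```text
17.85 [0.4341 0.0246 0.2207] [ 0.2 -0.6  0.6] 0.08788351173664574
pot_hex 0.62 [286. 189.  69.  73.] (318, 225) z10: [0.4404 0.0223 0.01  ]
tray_round 0.69 [268. 171.  99.  99.] (318, 220) z10: [0.4352 0.0245 0.01  ]
tray_round 0.28 [573.  61.  66. 130.] (610, 134) z10: [0.449 0.322 0.01 ]
dark [ 565    0   75   32 1749] [602.4  15.1] z84: [0.3484 0.2741 0.084 ] z68 [0.3471 0.2864 0.068 ]
dark [573  67  65 126 784] [589.  132.3] z84: [0.4272 0.2516 0.084 ] z68 [0.4302 0.2626 0.068 ]
dark [ 268  174   97   93 1868] [305.5 218.4] z84: [0.4183 0.0194 0.084 ] z68 [0.4208 0.018  0.068 ]
dark [305 217  27  32 690] [317.7 232.3] z84: [0.4327 0.025  0.084 ] z68 [0.4359 0.0239 0.068 ]
18.0 [0.4368 0.0254 0.2214] [-0.4 -0.7 -0. ] 0.08774616556679775 dp [  1.   -1.2 164.4] ang [ 0.001 -0.003 -0.003]
```

View pics/w9.png

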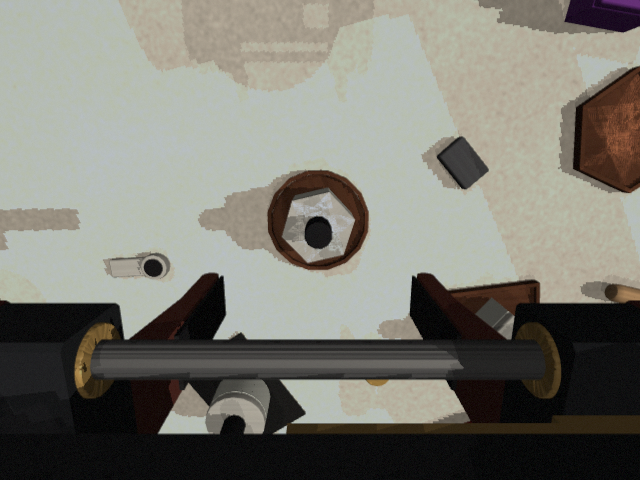

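Hex pot is confirmed (knob 318,232) on the round tray. Going down to grip.

>>> {"api": "play_rows", "payload": {
  "dp": [
    [1,-1,40],
    [1,-1,80],
    [1,-1,112],
    [1,-1,136],
    [1,-1,152],
    [1,-1,164],
    [1,-1,164],
    [1,-1,164]
  ],
  "angular": [
    [0,0,0],
    [0,0,0],
    [0,0,0],
    [0,0,0],
    [0,0,0],
    [0,0,0],
    [0,0,0],
    [0,0,0]
  ],
  "claw": [1,1,1,0.6,0.4,0.4,0.4,0.4]
}}

```text
t: 18.8
position: [0.4359, 0.0256, 0.0572]
orientation: [-0.522, -3.095, -0.003]
force: [1.0, -0.2, 0.5]
grip_width: 0.0615
```

>>> {"api": "play_rows", "payload": {
  "dp": [
    [0,0,0],
    [0,0,0],
    [0,0,0],
    [0,0,0],
    [0,0,0],
    [0,0,0],
    [0,0,0],
    [0,0,0]
  ],
  "angular": [
    [0,0,0],
    [0,0,0],
    [0,0,0],
    [0,0,0],
    [0,0,0],
    [0,0,0],
    [0,0,0],
    [0,0,0]
  ],
  "claw": [0,-0.3,-0.6,-1,-1,-1,-1,-1],
  "newtons": 25
}}

```text
t: 19.6
position: [0.4359, 0.0254, 0.0574]
orientation: [-0.522, -3.095, -0.002]
force: [-1.1, -1.3, 1.9]
grip_width: 0.0238
```

>>> {"api": "play_rows", "payload": {
  "dp": [
    [0,0,0],
    [0,0,-10],
    [0,0,-25],
    [0,0,-45],
    [0,0,-70],
    [0,0,-75],
    [0,0,-75]
  ],
  "angular": [
    [0,0,0],
    [0,0,0],
    [0,0,0],
    [0,0,0],
    [0,0,0],
    [0,0,0],
    [0,0,0]
  ],
  "claw": [-1,-1,-1,-1,-1,-1,-1]
}}

```text
t: 20.3
position: [0.4368, 0.0253, 0.1331]
orientation: [-0.523, -3.097, -0.003]
force: [-0.7, -0.2, -2.0]
grip_width: 0.0236
```

```bash
python3 - <<'E'
from h import *
d=env.snapshot('side');cv2.imwrite('pics/s10.png',cv2.resize(d['image'][120:340,220:470,::-1],None,fx=2,fy=2))
for n in ('top',):
    d=env.snapshot(n);T,f=cam(d);cv2.imwrite(f'pics/{n}10.png',cv2.resize(d['image'][160:320,120:400,::-1],None,fx=2.8,fy=2.8))
    for k in ('tray_round','tray_hex'):
        for r in env.silhouettes(n,k)[:2]:
            ys,xs=np.nonzero(r['region'])
            if len(xs)<9: continue
            h=cv2.convexHull(np.stack([xs,ys],1).astype(np.int32));mm=cv2.moments(h);u,v=mm['m10']/mm['m00'],mm['m01']/mm['m00']
            print(n,k,round(r['p'],2),np.round(r['rect']),ray(d,T,f,u,v,.008).round(4))
E
python3 to.py .454 .3455 .132
```

```text
top tray_round 0.71 [316. 275.  26.  12.] [0.3959 0.0298 0.008 ]
top tray_round 0.42 [374. 190.  25.  22.] [ 0.6103 -0.1302  0.008 ]
top tray_hex 0.7 [191. 235.  38.  52.] [0.4549 0.3461 0.008 ]
top tray_hex 0.43 [361. 179.  44.  50.] [ 0.6032 -0.1254  0.008 ]
20.5 [0.4351 0.0254 0.1313] [-0.4  0.2 -2.1] 0.023492421811777277 dp [ 8.730e+01  3.086e+02 -1.000e-01] ang [ 0.001 -0.005 -0.002]
```

View pics/s10.png

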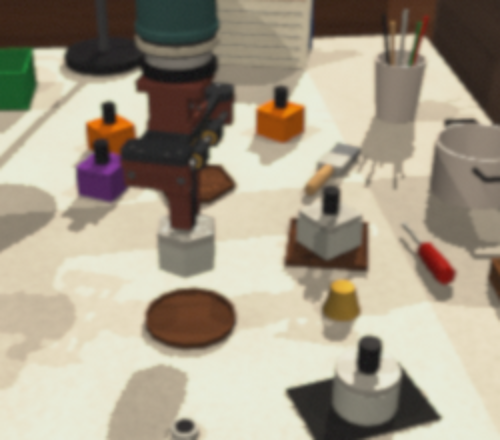

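View pics/top10.png

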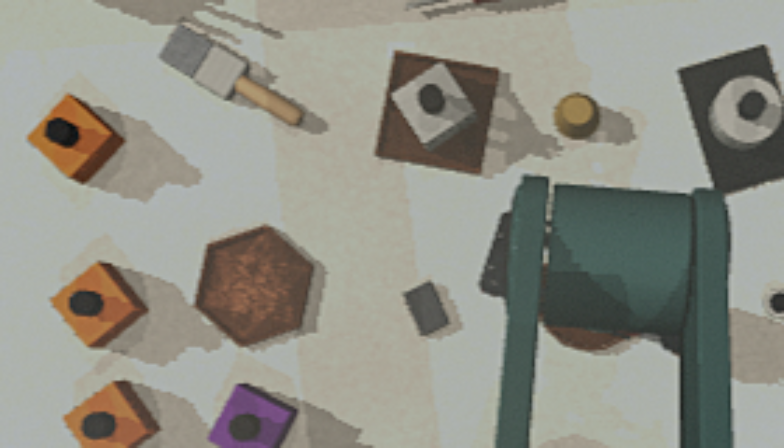

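Hex pot is held and clear. Both top-view readings put the hex tray at about (0.454, 0.346), so I carry it there.

>>> {"api": "play_rows", "payload": {
  "dp": [
    [10,35,0],
    [21,75,0],
    [33,115,0],
    [44,155,0],
    [55,195,0],
    [67,235,0],
    [77,275,0],
    [84,298,0]
  ],
  "angular": [
    [0,0,0],
    [0,0,0],
    [0,0,0],
    [0,0,0],
    [0,0,0],
    [0,0,0],
    [0,0,0],
    [0,0,0]
  ],
  "claw": [-1,-1,-1,-1,-1,-1,-1,-1]
}}

```text
t: 21.3
position: [0.4533, 0.3373, 0.1307]
orientation: [-0.52, -3.092, -0.002]
force: [0.0, -0.5, -2.7]
grip_width: 0.0232
```

```bash
python3 to.py .454 .346 .058; python3 look.py - tray_hex w11
```

```text
21.3 [0.4533 0.3373 0.1307] [ 0.  -0.5 -2.7] 0.02317967789900765 dp [ 1.7  8.4 72.7] ang [ 0.    -0.006 -0.   ]
21.3 [0.4533 0.3373 0.1307] [ 0.  -0.5 -2.7] 0.02317967789900765
tray_hex 0.6 [259. 157. 136. 115.] (331, 218) z10: [0.4416 0.3525 0.01  ]
dark [ 226   18   50   58 2123] [250.8  46.1] z84: [0.329  0.3433 0.084 ] z68 [0.3243 0.3422 0.068 ]
dark [211  98  88  21 482] [255.7 108.1] z84: [0.3581 0.3346 0.084 ] z68 [0.3556 0.3328 0.068 ]
dark [ 510  140   66   42 2222] [543.3 160.2] z84: [0.4358 0.4758 0.084 ] z68 [0.4392 0.4848 0.068 ]
dark [  93  241   67   40 1491] [124.4 264.2] z84: [0.4144 0.2291 0.084 ] z68 [0.4162 0.2192 0.068 ]
```

View pics/w11.png

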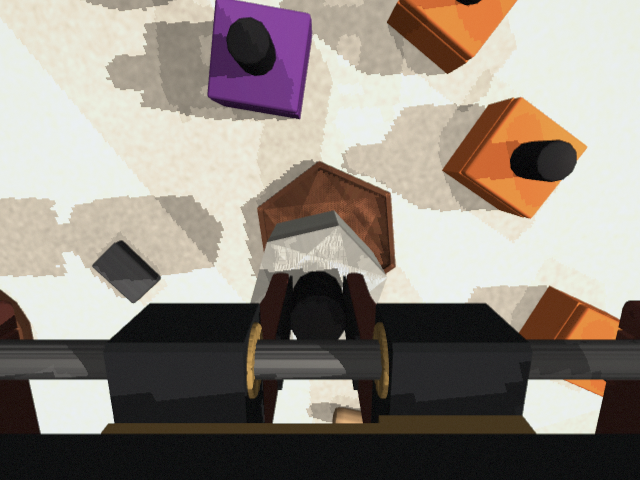

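>>> {"api": "play_rows", "payload": {
  "dp": [
    [1.5,8,15],
    [1.5,8,35],
    [1.5,8,52],
    [1.5,8,64],
    [1.5,8,69],
    [1.5,8,72],
    [1.5,8,72],
    [1.5,8,72]
  ],
  "angular": [
    [0,0,0],
    [0,0,0],
    [0,0,0],
    [0,-0.005,0],
    [0,-0.005,0],
    [0,-0.005,0],
    [0,-0.005,0],
    [0,-0.005,0]
  ],
  "claw": [-1,-1,-1,-1,-1,-1,-1,-1]
}}

```text
t: 22.2
position: [0.4547, 0.3458, 0.0589]
orientation: [-0.519, -3.098, -0.003]
force: [-0.2, -0.7, -2.0]
grip_width: 0.0233
```

```bash
python3 to.py .454 .346 .0574
```

```text
22.2 [0.4547 0.3458 0.0589] [-0.2 -0.7 -2. ] 0.023256447062504126 dp [ 0.7 -0.1  1.5] ang [ 0.002 -0.001  0.001]
```

>>> {"api": "play_rows", "payload": {
  "dp": [
    [0,0,1],
    [0,0,1.5],
    [0,0,1.5],
    [0,0,1.5],
    [0,0,1.5],
    [0,0,1.5],
    [0,0,1.5],
    [0,0,1.5]
  ],
  "angular": [
    [0,0,0],
    [0,0,0],
    [0,0,0],
    [0,0,0],
    [0,0,0],
    [0,0,0],
    [0,0,0],
    [0,0,0]
  ],
  "claw": [-1,-1,-1,0.4,0.4,0.4,0.4,0.4]
}}

```text
t: 23.0
position: [0.4548, 0.3459, 0.0575]
orientation: [-0.519, -3.098, -0.003]
force: [-0.2, -0.5, -0.5]
grip_width: 0.0596
```

>>> {"api": "play_rows", "payload": {
  "dp": [
    [0,0,0],
    [0,0,-25],
    [0,0,-65],
    [0,0,-110],
    [0,0,-150],
    [0,0,-165],
    [0,0,-165],
    [0,0,-165]
  ],
  "angular": [
    [0,0,0],
    [0,0,0],
    [0,0,0],
    [0,0,0],
    [0,0,0],
    [0,0,0],
    [0,0,0],
    [0,0,0]
  ],
  "claw": [0.4,0.4,0.4,0.4,0.4,1,1,1]
}}

```text
t: 23.8
position: [0.4544, 0.3454, 0.222]
orientation: [-0.519, -3.098, -0.003]
force: [0.3, 0.5, -0.3]
grip_width: 0.0821
```

```bash
python3 look.py pot_hex tray_hex w12 60;python3 to.py .6035 -.1287 .222
```

```text
23.8 [0.4544 0.3454 0.222 ] [ 0.3  0.5 -0.3] 0.08210566024965799
pot_hex 0.89 [284. 184.  70.  74.] (317, 222) z10: [0.4595 0.3439 0.01  ]
tray_hex 0.75 [264. 156. 105. 117.] (317, 216) z10: [0.4528 0.3455 0.01  ]
dark [ 403    4   39   44 1180] [421.7  25.7] z84: [0.3321 0.4684 0.084 ] z68 [0.3289 0.4739 0.068 ]
dark [244  61  34  37 938] [260.7  79.1] z84: [0.3276 0.3435 0.084 ] z68 [0.3242 0.3423 0.068 ]
dark [449 145  40  29 931] [469.1 159.1] z84: [0.4368 0.4793 0.084 ] z68 [0.4393 0.4853 0.068 ]
dark [ 264  184  102   85 1729] [293. 218.] z84: [0.4358 0.3303 0.084 ] z68 [0.4382 0.3284 0.068 ]
dark [304 214  27  32 700] [317.  229.8] z84: [0.4517 0.3459 0.084 ] z68 [0.455  0.3448 0.068 ]
23.95 [0.4537 0.3449 0.2206] [-0.  -0.7  0. ] 0.08779650369994248 dp [-296.  -398.9   -1.9] ang [-0.001 -0.003  0.001]
```

View pics/w12.png

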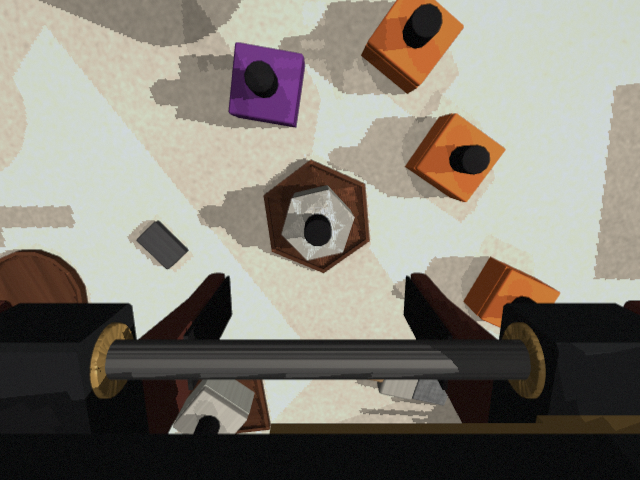

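Hex pot is centred on the hex tray (knob 317,230). Now back to the round pot on the mat.

>>> {"api": "play_rows", "payload": {
  "dp": [
    [-24,-32,0],
    [-53,-72,0],
    [-82,-112,0],
    [-111,-152,0],
    [-140,-192,0],
    [-169,-232,-1],
    [-198,-270,-2],
    [-227,-306,-2]
  ],
  "angular": [
    [0,0,0],
    [0,0,0],
    [0,0,0],
    [0,0,0],
    [0,0,0],
    [0,0,0],
    [0,0,0],
    [0,0,0]
  ],
  "claw": [1,1,1,1,1,1,1,1]
}}

```text
t: 24.75
position: [0.5681, -0.0204, 0.2208]
orientation: [-0.519, -3.093, 0.0]
force: [0.3, -0.1, 0.2]
grip_width: 0.0878
```

```bash
python3 to.py .6035 -.1287 .222
```

```text
24.75 [ 0.5681 -0.0204  0.2208] [ 0.3 -0.1  0.2] 0.08777424480092626 dp [-68.8 -90.8  -1.4] ang [-0.001 -0.005  0.   ]
```

>>> {"api": "play_rows", "payload": {
  "dp": [
    [-27,-35,-1],
    [-50,-66,-1],
    [-63,-83,-1],
    [-69,-91,-1],
    [-69,-91,-1],
    [-69,-91,-1]
  ],
  "angular": [
    [0,0,0],
    [0,-0.004,0],
    [0,-0.004,0],
    [0,-0.004,0],
    [0,-0.004,0],
    [0,-0.004,0]
  ],
  "claw": [1,1,1,1,1,1]
}}

```text
t: 25.35
position: [0.603, -0.1273, 0.2211]
orientation: [-0.518, -3.096, -0.0]
force: [-1.0, -0.0, -0.3]
grip_width: 0.0877
```

```bash
python3 look.py pot_round - w13 60;python3 to.py .6035 -.1287 .0555
```

```text
25.35 [ 0.603  -0.1273  0.2211] [-1.  -0.  -0.3] 0.08770253232618208
pot_round 0.78 [284. 192.  71.  69.] (317, 226) z10: [ 0.6111 -0.1307  0.01  ]
dark [214  38  21  23 376] [224.1  49.1] z84: [ 0.4478 -0.1476  0.084 ] z68 [ 0.4429 -0.1498  0.068 ]
dark [ 546   82   92  114 5434] [580.2 136. ] z84: [0.5959 0.0925 0.084 ] z68 [0.5989 0.1032 0.068 ]
dark [591  91  49  92 451] [616.  136.5] z84: [0.6054 0.1191 0.084 ] z68 [0.6089 0.1311 0.068 ]
dark [303 219  28  32 688] [316.5 234.2] z84: [ 0.6032 -0.1286  0.084 ] z68 [ 0.6066 -0.1298  0.068 ]
25.45 [ 0.6031 -0.1271  0.2215] [-0.2 -0.1 -0.4] 0.08779755032063638 dp [ -1.2  -1.3 166. ] ang [-0.001 -0.002  0.002]
```

>>> {"api": "play_rows", "payload": {
  "dp": [
    [-1,-1,40],
    [-1,-1,80],
    [-1,-1,112],
    [-1,-1,136],
    [-1,-1,152],
    [-1,-1,165],
    [-1,-1,165.5],
    [-1,-1,165.5]
  ],
  "angular": [
    [0,0,0],
    [0,0,0],
    [0,0,0],
    [0,0,0],
    [0,0,0],
    [0,0,0],
    [0,0,0],
    [0,0,0]
  ],
  "claw": [1,1,1,0.6,0.4,0.4,0.4,0.4]
}}

```text
t: 26.25
position: [0.6037, -0.1278, 0.0565]
orientation: [-0.516, -3.097, 0.0]
force: [-0.4, 1.0, 0.3]
grip_width: 0.0615
```

>>> {"api": "play_rows", "payload": {
  "dp": [
    [0,0,0],
    [0,0,0],
    [0,0,0],
    [0,0,0],
    [0,0,0],
    [0,0,0],
    [0,0,0],
    [0,0,0]
  ],
  "angular": [
    [0,0,0],
    [0,0,0],
    [0,0,0],
    [0,0,0],
    [0,0,0],
    [0,0,0],
    [0,0,0],
    [0,0,0]
  ],
  "claw": [0,-0.3,-0.6,-1,-1,-1,-1,-1],
  "newtons": 25
}}

```text
t: 27.05
position: [0.6037, -0.128, 0.0566]
orientation: [-0.516, -3.097, 0.0]
force: [0.2, -1.2, 2.5]
grip_width: 0.0235
```

>>> {"api": "play_rows", "payload": {
  "dp": [
    [0,0,0],
    [0,0,-10],
    [0,0,-25],
    [0,0,-45],
    [0,0,-70],
    [0,0,-75],
    [0,0,-75]
  ],
  "angular": [
    [0,0,0],
    [0,0,0],
    [0,0,0],
    [0,0,0],
    [0,0,0],
    [0,0,0],
    [0,0,0]
  ],
  "claw": [-1,-1,-1,-1,-1,-1,-1]
}}

```text
t: 27.75
position: [0.6045, -0.1281, 0.1326]
orientation: [0.516, 3.098, -0.001]
force: [0.3, -0.8, -2.1]
grip_width: 0.0233
```

```bash
python3 - <<'E'
from h import *
for n in ('side','top'):
    d=env.snapshot(n);T,f=cam(d);cv2.imwrite(f'pics/{n}14.png',cv2.resize(d['image'][120:340,120:470,::-1],None,fx=2,fy=2))
    for k in ('tray_round',):
        for r in env.silhouettes(n,k)[:2]:
            ys,xs=np.nonzero(r['region'])
            if len(xs)<9: continue
            h=cv2.convexHull(np.stack([xs,ys],1).astype(np.int32));mm=cv2.moments(h);u,v=mm['m10']/mm['m00'],mm['m01']/mm['m00']
            print(n,k,round(r['p'],2),np.round(r['rect']),ray(d,T,f,u,v,.008).round(4))
E
python3 to.py .436 .025 .132
```

```text
side tray_round 0.76 [293. 264.  49.  34.] [0.4363 0.0149 0.008 ]
27.95 [ 0.6028 -0.1277  0.1302] [-0.3 -0.3 -2.5] 0.023484583601374516 dp [207.3  90.3  -1. ] ang [-0.001 -0.004  0.002]
```

View pics/side14.png

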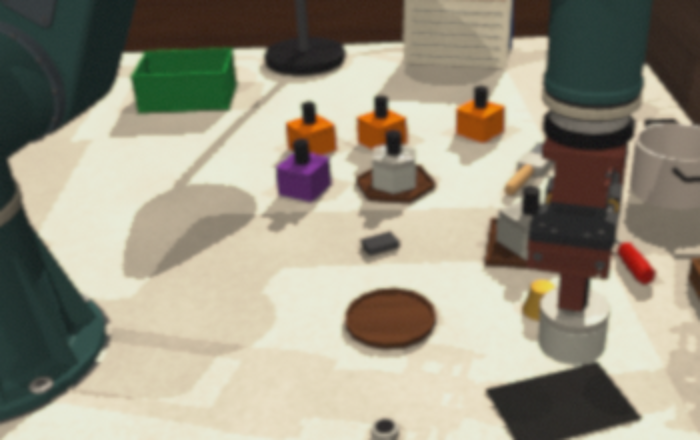

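Round pot is held, and the round tray is empty at about (0.436, 0.025). Carrying it over.

>>> {"api": "play_rows", "payload": {
  "dp": [
    [25,11,0],
    [62,27,0],
    [98,43,0],
    [134,58,0],
    [168,73,0],
    [190,83,-1],
    [203,88,-1],
    [207,90,-1]
  ],
  "angular": [
    [0,0,0],
    [0,0,0],
    [0,0,0],
    [0,0,0],
    [0,0,0],
    [0,0,0],
    [0,0,0],
    [0,0,0]
  ],
  "claw": [-1,-1,-1,-1,-1,-1,-1,-1]
}}

```text
t: 28.75
position: [0.4348, 0.0253, 0.1315]
orientation: [-0.514, -3.094, 0.0]
force: [1.6, 0.0, -1.1]
grip_width: 0.023
```

```bash
python3 look.py - tray_round w15;python3 to.py .436 .025 .0595
```

```text
28.75 [0.4348 0.0253 0.1315] [ 1.6  0.  -1.1] 0.0229711166096634
tray_round 0.84 [251. 176. 131.  90.] (317, 225) z10: [0.4245 0.0282 0.01  ]
dark [473 133  64  68 859] [500.4 162.5] z84: [0.4103 0.1411 0.084 ] z68 [0.4132 0.1483 0.068 ]
dark [319 181  59  81 567] [362.4 218.7] z84: [0.4159 0.0587 0.084 ] z68 [0.4192 0.0597 0.068 ]
dark [ 92 288  24  22 409] [103.9 298.5] z84: [ 0.4121 -0.1053  0.084 ] z68 [ 0.4152 -0.1169  0.068 ]
28.85 [0.4366 0.0245 0.1319] [ 0.2  0.3 -0.9] 0.023603002742173883 dp [ 0.5  0.3 72.4] ang [-0.001 -0.003  0.003]
```

View pics/w15.png

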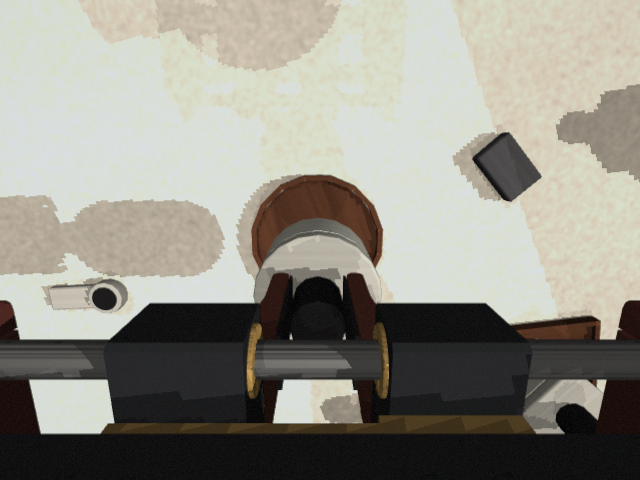

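>>> {"api": "play_rows", "payload": {
  "dp": [
    [0,0,22],
    [0,0,42],
    [0,0,57],
    [0,0,65],
    [0,0,70],
    [0,0,72],
    [0,0,72],
    [0,0,72]
  ],
  "angular": [
    [0,0,0],
    [0,0,0],
    [0,0,0],
    [0,0,0],
    [0,0,0],
    [0,0,0],
    [0,0,0],
    [0,0,0]
  ],
  "claw": [-1,-1,-1,-1,-1,-1,-1,-1]
}}

```text
t: 29.65
position: [0.437, 0.0245, 0.0604]
orientation: [-0.515, -3.097, -0.0]
force: [0.4, 0.9, -2.4]
grip_width: 0.0239
```

```bash
python3 to.py .436 .025 .0585
```

```text
29.65 [0.437  0.0245 0.0604] [ 0.4  0.9 -2.4] 0.023877760741326064 dp [1.1 0.2 1.9] ang [-0.    -0.002  0.003]
```

>>> {"api": "play_rows", "payload": {
  "dp": [
    [0,0,1],
    [0,0,1.8],
    [0,0,1.9],
    [0,0,1.9],
    [0,0,1.9],
    [0,0,1.9],
    [0,0,1.9],
    [0,0,1.9]
  ],
  "angular": [
    [0,0,0],
    [0,0,0],
    [0,0,0],
    [0,0,0],
    [0,0,0],
    [0,0,0],
    [0,0,0],
    [0,0,0]
  ],
  "claw": [-1,-1,-1,-1,0.4,0.4,0.4,0.4]
}}

```text
t: 30.45
position: [0.437, 0.0245, 0.0585]
orientation: [-0.515, -3.097, 0.0]
force: [-1.2, -1.1, 0.0]
grip_width: 0.0522
```

>>> {"api": "play_rows", "payload": {
  "dp": [
    [0,0,0],
    [0,0,0],
    [0,0,-25],
    [0,0,-65],
    [0,0,-110],
    [0,0,-150],
    [0,0,-165],
    [0,0,-165]
  ],
  "angular": [
    [0,0,0],
    [0,0,0],
    [0,0,0],
    [0,0,0],
    [0,0,0],
    [0,0,0],
    [0,0,0],
    [0,0,0]
  ],
  "claw": [0.4,0.4,0.4,0.4,0.4,0.4,1,1]
}}

```text
t: 31.25
position: [0.4393, 0.0242, 0.226]
orientation: [0.515, 3.096, 0.001]
force: [0.0, 0.4, -0.8]
grip_width: 0.0742
```

>>> {"api": "play_rows", "payload": {
  "dp": [
    [0,0,0],
    [0,0,0],
    [0,0,0],
    [0,0,0]
  ],
  "angular": [
    [0,0,0],
    [0,0,0],
    [0,0,0],
    [0,0,0]
  ],
  "claw": [1,1,1,1]
}}

```text
t: 31.65
position: [0.4385, 0.0243, 0.2249]
orientation: [0.515, 3.098, 0.0]
force: [-0.2, 0.6, 0.5]
grip_width: 0.088
```

```bash
python3 look.py pot_round tray_round w16 60
python3 - <<'E'
from h import *
d=env.snapshot('side');cv2.imwrite('pics/s16.png',cv2.resize(d['image'][120:440,220:470,::-1],None,fx=1.8,fy=1.8))
E
```

```text
31.65 [0.4385 0.0243 0.2249] [-0.2  0.6  0.5] 0.08798781460546796
pot_round 0.61 [284. 191.  69.  69.] (317, 223) z10: [0.4447 0.0214 0.01  ]
tray_round 0.9 [265. 164. 101. 100.] (316, 213) z10: [0.4351 0.0243 0.01  ]
tray_round 0.23 [444. 273.  92.  38.] (496, 293) z10: [0.582  0.1821 0.01  ]
dark [ 563    0   77   29 1646] [602.6  12.5] z84: [0.3501 0.2758 0.084 ] z68 [0.3488 0.288  0.068 ]
dark [ 570   64   70  125 4285] [603.3 130. ] z84: [0.4336 0.2645 0.084 ] z68 [0.4367 0.2761 0.068 ]
dark [317 168  47  92 525] [349.1 215. ] z84: [0.4333 0.0538 0.084 ] z68 [0.4364 0.0542 0.068 ]
dark [ 267  186   49   74 1133] [280.8 212.7] z84: [0.4132 0.0005 0.084 ] z68 [ 0.4152 -0.0019  0.068 ]
dark [303 215  28  32 685] [316.5 230.5] z84: [0.4371 0.0238 0.084 ] z68 [0.4404 0.0226 0.068 ]
```

View pics/w16.png

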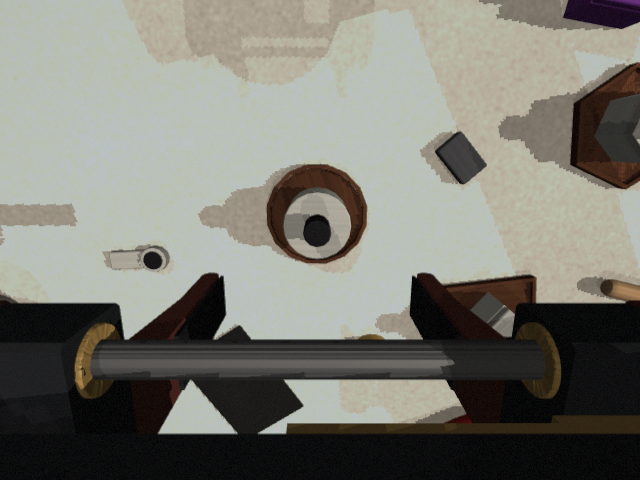

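View pics/s16.png

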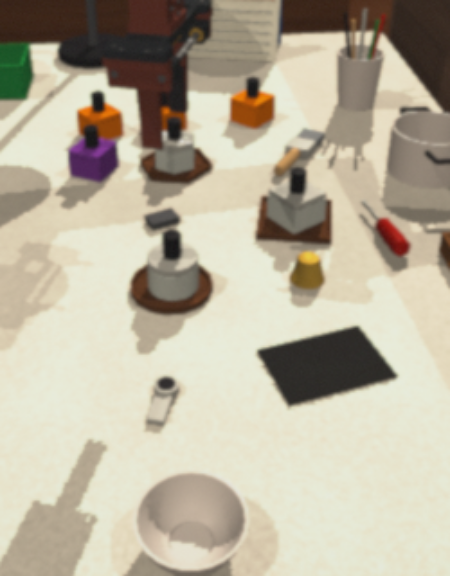

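All three pots stand flat, each on the tray of its own outline, and the arm is clear of everything. Handing in.

```bash
python3 -c "
from workcell import env
print(env.hand_in())"
```

```text
the job is handed in; nothing more can be done
None
```

I moved all three pots onto the trays of their own outline and handed the job in at about 32 s. The round pot was parked on the mat while the square and hex pots moved.

- **Centring:** The last wrist-camera measurements put each pot about 1 to 2 mm from its tray's centre, against the 15 mm allowed.
- **Upright and clear:** The last side view shows all three pots upright inside the rims. The gripper is open, about 0.14 m above the nearest knob, with no contact force.
- **Left alone:** The bowl, brass cup and loupe look unmoved, and I never reached for the orange and purple look-alikes.
- **Disagreement:** The side camera read tray positions 10 mm or more lower in y than the top and wrist cameras. I used the top and wrist readings, and a check on the mat agreed with them: the wrist camera placed the parked pot within 1 mm of where the arm had let it go.

I have no verdict on the result, since handing in does not report one.

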